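# Rebuild the spindle of a bench banding wheel

## Robot

A 7-joint arm with a two-finger parallel gripper is mounted at the origin on the work surface; the furniture and walls round the work are solid. World frame = base frame: x ahead of the robot, y to its left, z up, the work surface at z = 0. Lengths are in mm, angles in rad, forces in N, time in s.
With the tool pointing down it reaches from about 400 to 875 mm from the base axis. Payload 4.4 kg.
Tool frame: the origin (TCP) lies on the centre line of the jaws, within the pads' length; the fingertips stand 25 mm ahead of it and the grasp point (between the pads) lies 6 mm ahead of it (ctrl.finger_overhang is the distance from the TCP to the fingertips, in mm); z points along the fingers, y is the line along which they close (so a half turn about z gives the same grasp; the last joint's range is limited). The gripper opens to 85 mm and grips with 20 to 120 N. Pads are 22 mm wide; open, the fingers measure 114 mm over their backs; the gripper's body (76 mm by 85 mm) begins 54 mm behind the grasp point. The pads swing forward as they close: fully open they stand 13 mm farther back than shut.
Start: joints at [1.236, 0.628, 0.038, 1.517, -0.027, 0.996, -0.02], TCP at [172.65, -626.665, 256.313] pointing down, gripper open.
Joint ranges: [-3.06, 3.06], [-0.37, 2.12], [-1.25, 1.32], [0.18, 2.47], [-1.1, 4.24], [0.23, 1.98], [-2.94, 2.94]. Speed limits (rad/s): [2.57, 2.57, 3.14, 3.14, 3.14, 3.14, 3.14].

## Interface

Orientations are given as [roll, pitch, yaw] about the fixed x, y, z axes, in that order (R = Rz(yaw) Ry(pitch) Rx(roll)).
In Python, from cell import ctrl gives the robot as it stands. The module is installed in compiled form; this text tells all that it offers.
- The arm moves only by the tool play_rows, never from a script. Its argument "targets" is a list of rows, each a list of 5 numbers: the closure, from 0 (fully open) to 1 (shut), then the shift along the tool's x, y, z in cm, then the turn about the tool's z in degrees. In form: [[gripper, dx, dy, dz, spin], ...]. A call has 1 to 10 rows; each row is the pose to reach, as a shift and turn from the pose commanded when the call began, along the tool's axes at that moment; what a row does not reach only later rows make up. A row lasts 1/10 s, in which the tool goes at most 50 mm and 8.59 degrees, less where a joint would pass 70% of its speed; a pose out of reach is approached as far as the arm can. A call with a gripper value outside its range is refused whole. The fingers move at their own pace and stop on an object; the grip force is fixed at half the most. Time passes only in rows, so rows that repeat a pose let the fingers close. It gives the time, the measured TCP pose, the force, the opening and the grip force at its end, in the units of the state.
- ctrl.read_state(): the state, without advancing time (a new reading comes with each control period).
- ctrl.get_image(name): name is "side" or "top"; returns (picture, depth): 480x640x3 uint8, red, green, blue; 480x640 float32, mm along the optical axis (not along the pixel's ray), 0 where there is no reading.
- ctrl.calibration(name): a dict with "vfov" (degrees; the focal length in pixels is half the picture's height over the tangent of half this angle, whatever the lens; pixels are square), "cx", "cy" (the principal point, pixels), "extrinsics" (4x4, takes a point from camera to world coordinates). Camera axes: x right, y down, z forward; pixel columns grow to the right and rows downward; lengths in mm; the calibration is good to about 2 mm. A picture is of the moment at which its call begins. calibration takes no time and is no camera call.
- ctrl.finish_job(): hands the job in; it is judged then, once.
Trained networks look in the newest picture that a camera, given by its name, has taken for a name from the list of things; names that differ only in an ending like _2 or _b are one class to them, and where a whole thing is asked for, a point or a joint stands for the part that bears it (a point fixed in the world has none). Each returns a list of dicts, best first, with "confidence" (0 to 1); they miss things now and then, are a little off and sometimes report something else, mostly with a low value. They report only what shows in the picture. A call takes as long as a camera call. They do not tell look-alikes from the thing itself.
- ctrl.search_frame(camera, name): "bbox" ([left, top, right, bottom] in pixels, round what is visible of it).
- ctrl.trace(camera, name): "pixels" (480x640 bool, what is visible of it) and "bbox" ([left, top, right, bottom] in pixels, round what is visible of it).
The state is a dict: "clock": time; "qpos": joint angles; "qd": joint speeds; "tau": joint torques, N m; "eef_pos": TCP position; "tool_rot": TCP orientation; "force": force on the tool from outside, world axes, zero at the start; "torque": the same for the moment, N m; "width": finger opening in mm; "gripper_force": force on a finger pad.
Only numpy, scipy, OpenCV 4.12 (cv2) and the standard library are available. Lean on these libraries where they do the work, as an engineer would, in place of code of your own. Each camera call takes 0.05 s, during which the arm holds its last target. There are 200 camera calls.

## Task

Put the banding wheel's spindle back together: slide the steel bearing onto the spindle first, then the brass spacer, then push the red retaining collar down until it clicks under the two spring balls, so that each part sits flat and fully home on the one below. The spindle is clamped a little off the middle of its plate, so find it by feel and go gently: nothing may be forced onto or against it (stay below about 25 N). Leave the mug, the beaker and the tin where they are, and let go of everything at the end.

Things in the scene. Friction and masses are not known exactly. Their poses are not given: they have to be found in the camera images.
- base: Square green flange plate (130 x 130 x 10 mm) fixed on the bench, carrying the upright steel spindle. Origin: centre of its underside, on the bench; z up, x, y along its sides. NOT the spindle's axis: the spindle is locked on an eccentric saddle with its axis 4 to 7.5 mm from this point, in an unmeasured direction. Finished part centres stand 37 (bearing), 51 (spacer), 65 mm (collar) above the bench.
- shoulder (a point): Above the plate's centre, 30 mm over the bench: top of the sprung dark steel seat (30 mm diameter) that the bearing rests on; it gives up to 2 mm under more than about 6 N. Round it a 60 mm disc ends 18 mm over the bench. The shaft is 20 mm thick up to a flat step (1.5 mm chamfer) 54.5 mm over the bench, above which a 14 mm neck goes on. Off the spindle's true axis as the plate's origin is.
- balls (a point): Above the plate's centre, 75 mm over the bench: height of two brass spring balls standing out 2 mm from the neck (14 mm diameter, 54.5 to 80 mm over the bench) on two opposite sides. The collar passes them with roughly 4 to 10 N; they then spring out over its top edge and hold it down. Above, a nose narrows to 3 mm diameter at 86.5 mm. Off the true axis as the plate's origin is.
- bearing_mid (a point): Steel ball bearing with black seals: ring of 47 mm outer diameter, 21.4 mm bore (slides freely down the 20 mm shaft), 14 mm high, about 0.1 kg; lies flat on the bench at the start. This point is its centre, half-way up (7 mm above its underside); z is the bore's axis
- spacer_mid (a point): Brass spacer ring: 33 mm outer diameter, 21.4 mm bore (slides freely down the 20 mm shaft), 14 mm high, about 0.06 kg; lies flat on the bench at the start. This point is its centre, half-way up (7 mm above its underside); z is the bore's axis
- collar_mid (a point): Red knurled retaining collar: ring of 36 mm outer diameter, 15.8 mm bore (fits the neck only, not the 20 mm shaft), 14 mm high, about 0.04 kg; either way up; lies flat on the bench at the start. This point is its centre, half-way up (7 mm above its underside); z is the bore's axis
- mug: White mug with green dots, 78 mm wide, 114 mm over the handle, 93 mm high; origin under its middle. Leave alone
- beaker: Grey-brown clay beaker, 78 mm diameter, 83 mm high; origin at the centre of its underside. Leave alone
- tin: Flat white round tin, 70 mm diameter, 28 mm high; origin at the centre of its underside. Leave alone
There are look-alikes about, which are no part of the job. What is shaped like the part that bears collar_mid but brown is not meant.

How it is judged:
By the outcome, as a careful person would: the job done as asked, in the order asked, and still so for the second after the job is handed in, with the robot touching nothing.
It also fails if it takes over 72 s, if anything falls off the work surface, if the arm or the gripper's body presses on something with over 40 N, if the wrist force passes 120 N, or if a joint passes its speed limit or range.

## Working session

There is one attempt and no reset: what is moved stays moved. The work goes in short steps, Python scripts to look and compute and a tool call to move; the robot and the scene stay as the last step left them, time stands still between calls to the robot, and variables do not carry over. Pictures are saved under pics/ and viewed, at most 11 in all, crops included, and the job is handed in when it is done.

Besides the shell and the picture viewer there is one more tool, called after "Request:" as name(argument=value, ...) on one line, values as JSON. play_rows: Moves the arm, as the interface text tells. Its arguments: {"type":"object","properties":{"targets":{"type":"array"}},"required":["targets"]}

```bash
mkdir -p pics
python3 - <<'E'
from cell import ctrl
import cv2,numpy as np
s=ctrl.read_state(); print({k:np.round(v,3) for k,v in s.items()})
for n in("side","top"):
    im,d=ctrl.get_image(n); cv2.imwrite(f"pics/{n}0.png",im[:,:,::-1]); np.save(f"pics/{n}0.npy",d)
    c=ctrl.calibration(n); print(n,c)
E
```

```text
{'clock': np.float64(0.0), 'qpos': array([ 1.236,  0.629,  0.038,  1.518, -0.027,  0.996, -0.02 ]), 'qd': array([ 0.   , -0.002, -0.001, -0.   , -0.   , -0.001,  0.002]), 'tau': array([ 0.0000e+00, -5.6340e+01,  1.2260e+00, -1.9344e+01,  1.1000e-02,
        1.1000e-02, -0.0000e+00]), 'eef_pos': array([ 172.465, -626.097,  255.389]), 'tool_rot': array([-3.14 ,  0.   ,  0.269]), 'force': array([ 0.111,  0.006, -0.754]), 'torque': array([-0.026, -0.047, -0.037]), 'gripper_force': np.float64(0.0), 'width': np.float64(85.317)}
side {'vfov': 50.88534364112499, 'cx': 321.20066641420186, 'cy': 241.38935523560178, 'extrinsics': array([[ 9.97800694e-01, -4.38693364e-02,  4.96916177e-02,
         4.82719623e+02],
       [-6.34853484e-02, -4.16880441e-01,  9.06741589e-01,
        -1.07611312e+03],
       [-1.90626883e-02, -9.07902076e-01, -4.18748653e-01,
         5.61604089e+02],
       [ 0.00000000e+00,  0.00000000e+00,  0.00000000e+00,
         1.00000000e+00]])}
top {'vfov': 44.30873297936756, 'cx': 312.67513958337236, 'cy': 248.5478915887483, 'extrinsics': array([[-1.00760920e-02, -9.84752636e-01,  1.73668413e-01,
         3.52043497e+02],
       [-9.99867837e-01,  1.21381346e-02,  1.08154365e-02,
         5.21876421e+00],
       [-1.27585402e-02, -1.73536483e-01, -9.84744794e-01,
         1.27699933e+03],
       [ 0.00000000e+00,  0.00000000e+00,  0.00000000e+00,
         1.00000000e+00]])}
```

View pics/side0.png

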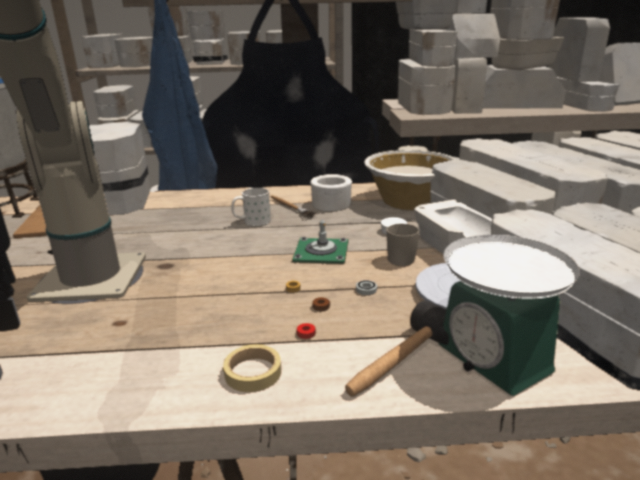

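View pics/top0.png

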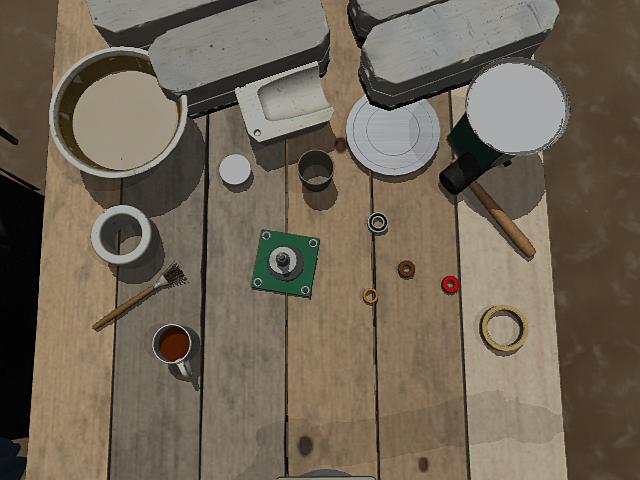

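Candidates for the collar in the top view: the red ring (451,284), the brown look-alike ring (406,269) and the large tape ring (504,328). The description says red, so I take (451,284). The bearing is at (377,223), the spacer at (370,296) and the base at (286,263).

```bash
cat > h.py <<'E'
from cell import ctrl
import cv2,numpy as np
def cam(n):
    c=ctrl.calibration(n); f=240/np.tan(np.radians(c['vfov']/2)); return f,c['cx'],c['cy'],np.array(c['extrinsics'])
def toplane(n,uv,z):
    f,cx,cy,E=cam(n); r=E[:3,:3]@np.array([(uv[0]-cx)/f,(uv[1]-cy)/f,1]); o=E[:3,3]; return o+r*(z-o[2])/r[2]
def ortho(n,im,x0,y0,z,w,s): # orthophoto of plane z: col=y? col -> x0+col/s, row -> y0+w-row/s
    f,cx,cy,E=cam(n); W=int(w*s); X,Y=np.meshgrid(x0+np.arange(W)/s,y0+w-np.arange(W)/s)
    P=np.stack([X,Y,np.full_like(X,z)],-1)-E[:3,3]; q=P@E[:3,:3]
    return cv2.remap(im,(f*q[...,0]/q[...,2]+cx).astype(np.float32),(f*q[...,1]/q[...,2]+cy).astype(np.float32),cv2.INTER_CUBIC)
E
python3 - <<'E'
from h import *
print('overhang',ctrl.finger_overhang)
ims={n:cv2.imread(f'pics/{n}0.png') for n in('side','top')}
for n in ims:
  for nm in('bearing_mid','spacer_mid','collar_mid','base'):
    for r in ctrl.trace(n,nm)[:4]:
      m=r['pixels']; ys,xs=np.nonzero(m)
      cnt=max(cv2.findContours(m.astype(np.uint8),0,2)[0],key=cv2.contourArea)
      mo=cv2.moments(cv2.convexHull(cnt)); u=(mo['m10']/mo['m00'],mo['m01']/mo['m00']) if mo['m00'] else (xs.mean(),ys.mean())
      print(n,nm,round(r['confidence'],2),np.round(r['bbox']),len(xs),'hullc',np.round(u,1),'z14',np.round(toplane(n,u,14 if n=='top' else 9)[:2],1))
top=ims['top']; c=cv2.resize(top[205:310,345:475],None,fx=3,fy=3,interpolation=cv2.INTER_CUBIC)
c2=cv2.resize(ims['top'][215:310,240:335],(315,315),interpolation=cv2.INTER_CUBIC)
s1=cv2.resize(ims['side'][215:275,285:360],(400,260),interpolation=cv2.INTER_CUBIC)
out=np.zeros((600,800,3),np.uint8); out[:315,:390]=c; out[:315,400:715]=c2; out[320:580,:400]=s1
s2=cv2.resize(ims['side'][275:345,275:385],(400,255),interpolation=cv2.INTER_CUBIC); out[320:575,400:800]=s2
cv2.imwrite('pics/c1.png',out)
E
```

```text
overhang 25.0
side bearing_mid 0.84 [358. 280. 375. 297.] 263 hullc [366.8 287.1] z14 [ 632.1 -127.3]
side spacer_mid 0.47 [289. 277. 297. 290.] 130 hullc [293.2 286. ] z14 [ 472.  -106.9]
side collar_mid 0.81 [300. 325. 317. 339.] 224 hullc [305.4 331. ] z14 [ 492.9 -280. ]
side collar_mid 0.59 [315. 296. 330. 310.] 205 hullc [320.9 303.7] z14 [ 528.3 -185.7]
side collar_mid 0.2 [388. 226. 416. 265.] 1166 hullc [402.1 243.5] z14 [754.8  85.5]
side base 0.78 [294. 221. 346. 264.] 1386 hullc [321.2 246.2] z14 [546.4  91.2]
side base 0.44 [357. 280. 375. 298.] 275 hullc [366.3 287.4] z14 [ 630.9 -128.4]
top bearing_mid 0.87 [366. 212. 389. 232.] 263 hullc [377.4 222.6] z14 [ 630.8 -123.3]
top spacer_mid 0.43 [358. 288. 380. 302.] 106 hullc [370.  295.1] z14 [ 472.1 -102.7]
top spacer_mid 0.25 [151. 325. 199. 379.] 1718 hullc [176.4 347.8] z14 [364.7 310. ]
top spacer_mid 0.19 [249. 230. 318. 295.] 3489 hullc [285.2 263. ] z14 [543.6  79.1]
top collar_mid 0.75 [399. 262. 413. 272.] 155 hullc [406.  268.5] z14 [ 528.6 -181.8]
top collar_mid 0.5 [442. 277. 460. 291.] 217 hullc [449.5 284.1] z14 [ 493.6 -273.9]
top base 0.8 [252. 231. 318. 297.] 3554 hullc [285.3 262.8] z14 [544.2  78.7]
```

View pics/c1.png

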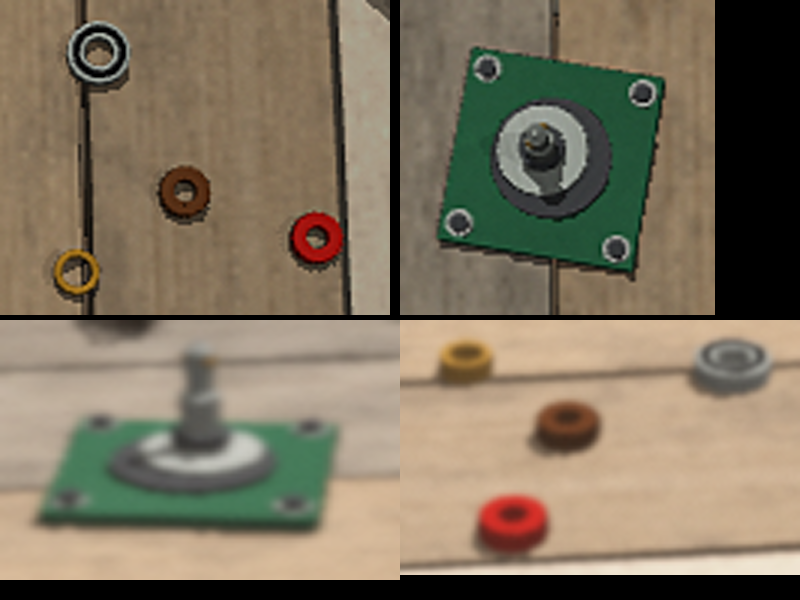

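Top crop: red collar at about (450.7,284.7), bearing (378,223), spacer (370.7,295.7), brown ring (406,269), which I exclude. The light 60 mm disc sits eccentrically on the dark saddle, and the nose tip is at about (282,254). Next I refine these positions.

Run:
```python
from h import *
t=cv2.imread('pics/top0.png'); s=cv2.imread('pics/side0.png')
def rep(n,im,nm,box,fn,z):
    x0,y0,x1,y1=box; c=cv2.resize(im[y0:y1,x0:x1],None,fx=6,fy=6,interpolation=cv2.INTER_CUBIC)
    m=fn(cv2.cvtColor(c,cv2.COLOR_BGR2HSV)).astype(np.uint8)
    k=max(cv2.findContours(m,0,2)[0],key=cv2.contourArea); (cx,cy),(a,b),_=cv2.minAreaRect(cv2.convexHull(k))
    mo=cv2.moments(cv2.convexHull(k)); u=np.array([mo['m10'],mo['m01']])/mo['m00']
    uv=(u+.5)/6-.5+[x0,y0]; print(n,nm,np.round(uv,2),np.round([a/6,b/6],1),np.round(toplane(n,uv,z)[:2],1))
    if nm=='plate': 
        r=cv2.boxPoints(cv2.minAreaRect(k)); w=[toplane(n,(p+.5)/6-.5+[x0,y0],z)[:2] for p in r]; print(np.round(w,1))
H=lambda h:(h[...,0],h[...,1].astype(int),h[...,2].astype(int))
red=lambda h:((h[...,0]<6)|(h[...,0]>174))&(h[...,1]>190)&(h[...,2]>90)
yel=lambda h:(h[...,0]>17)&(h[...,0]<28)&(h[...,1]>150)&(h[...,2]>80)
gre=lambda h:(h[...,0]>50)&(h[...,0]<90)&(h[...,1]>100)
light=lambda h:(h[...,1]<50)&(h[...,2]>125)
grey=lambda h:(h[...,1]<50)&(h[...,2]>20)
lowS=lambda h:(h[...,1]<60)
rep('top',t,'collar',(435,270,468,300),red,14)
rep('top',t,'spacer',(355,282,386,310),yel,14)
rep('top',t,'bearing',(362,208,394,238),lambda h:(h[...,1]<45)&(h[...,2]>110),14)
rep('top',t,'plate',(245,225,325,302),gre,10)
rep('top',t,'disc',(262,240,308,285),light,18)
rep('top',t,'saddle',(266,243,305,282),grey,14)
for u in [(282.2,254.2),(282.2,253.5)]: print('tip',toplane('top',u,86.5))
# depth clouds of the spindle
for n in('top','side'):
    f,cx,cy,E=cam(n); d=np.load(f'pics/{n}0.npy'); v,u=np.nonzero(d>0); z=d[v,u]
    P=np.c_[(u-cx)/f*z,(v-cy)/f*z,z]@E[:3,:3].T+E[:3,3]
    k=(abs(P[:,0]-545)<50)&(abs(P[:,1]-80)<50)
    for lo,hi in((14,24),(30,54),(56,79),(80,95)):
        q=P[k&(P[:,2]>lo)&(P[:,2]<hi)]; 
        if len(q): print(n,lo,hi,len(q),np.round(q.mean(0),1),np.round(q.min(0)),np.round(q.max(0)))
    for nm,c in(('coll',(494,-276)),('sp',(472,-104)),('be',(631,-125))):
        q=P[(np.hypot(P[:,0]-c[0],P[:,1]-c[1])<35)&(P[:,2]>9)]
        if len(q):print(n,nm,len(q),np.round((q.min(0)+q.max(0))/2,1),np.round(q.mean(0),1))
```

```text
top collar [450.49 283.58] [16.2 16.7] [ 494.8 -276. ]
top spacer [370.2  294.99] [14.8 15. ] [ 472.2 -103.2]
top bearing [377.59 221.71] [20.2 20.7] [ 632.7 -123.7]
top plate [285.36 262.83] [60.  59.3] [544.7  78.9]
[[492.8 154. ]
 [621.7 133.6]
 [598.    3.7]
 [470.   26.2]]
top disc [282.46 259.7 ] [26.5 27. ] [550.4  84.7]
top saddle [285.17 262.2 ] [35.7 36.2] [545.5  79. ]
tip [551.00974071  80.8534649   86.5       ]
tip [552.46400237  80.85186823  86.5       ]
top 14 24 1028 [543.7  80.2  17.8] [495.  31.  14.] [595. 130.  24.]
top 30 54 62 [545.1  82.6  35.5] [536.  72.  30.] [563.  98.  54.]
top 56 79 29 [545.7  82.7  64.7] [541.  77.  57.] [557.  93.  79.]
top 80 95 37 [549.3  84.4  85.8] [542.  79.  81.] [556.  90.  93.]
top coll 193 [ 494.1 -275.3   15.3] [ 493.7 -274.5   15.8]
top sp 117 [ 472.1 -102.5   15.8] [ 471.7 -102.6   15.7]
top be 294 [ 626.1 -123.3   16. ] [ 631.2 -122.8   15.9]
side 14 24 182 [548.6  73.4  16.9] [507.  38.  14.] [583. 106.  23.]
side 30 54 74 [549.8  77.4  42.1] [536.  70.  30.] [563.  85.  54.]
side 56 79 48 [549.3  79.6  67.9] [542.  70.  56.] [557.  93.  79.]
side 80 95 11 [549.5  83.1  82. ] [545.  78.  80.] [554.  87.  85.]
side coll 170 [ 493.4 -276.9   12. ] [ 493.6 -277.6   12.5]
side sp 83 [ 471.8 -105.9   12. ] [ 471.3 -106.2   11.9]
side be 182 [ 631.5 -125.7   12.6] [ 631.2 -126.4   12.6]
```

Request:
play_rows(targets=[[0, 57.6, -36.2, 5, 15.4], [0.2, 57.6, -36.2, 5, 15.4], [0.25, 57.6, -36.2, 13.6, 15.4], [0.25, 57.6, -36.2, 13.6, 15.4], [0.25, 57.6, -36.2, 13.6, 15.4], [0.25, 57.6, -36.2, 13.6, 15.4], [0.25, 57.6, -36.2, 13.6, 15.4], [0.25, 57.6, -36.2, 13.6, 15.4], [0.25, 57.6, -36.2, 13.6, 15.4], [0.25, 57.6, -36.2, 13.6, 15.4]])

```text
clock: 1.5
eef_pos: [504.9, -263.5, 162.3]
tool_rot: [3.141, -0.001, -0.0]
force: [0.3, 0.3, -0.7]
width: 64.1
gripper_force: 0.0
```

Request:
play_rows(targets=[[0.25, 11.5, -12.5, 4, 0], [0.25, 11.5, -12.5, 4, 0], [0.25, 11.5, -12.5, 4, 0], [0.25, 11.5, -12.5, 4, 0], [0.25, 11.5, -12.5, 4, 0], [0.25, 11.5, -12.5, 4, 0]])

```text
clock: 2.1
eef_pos: [618.5, -139.7, 122.2]
tool_rot: [3.141, 0.001, 0.001]
force: [-0.4, -0.8, -0.1]
width: 64.5
gripper_force: 0.0
```

Run:
```python
from h import *
s=ctrl.read_state(); print(s['eef_pos'],s['force'])
ims={}
for n in("side","top"):
    im,d=ctrl.get_image(n); ims[n]=im[:,:,::-1]; cv2.imwrite(f"pics/{n}1.png",ims[n])
a=cv2.resize(ims['side'][200:320,300:440],(700,600)); cv2.imwrite('pics/c2.png',a)
```

```text
[ 618.4682139  -139.71957182  122.16795902] [-0.40273334 -0.82742749 -0.06171687]
```

View pics/c2.png

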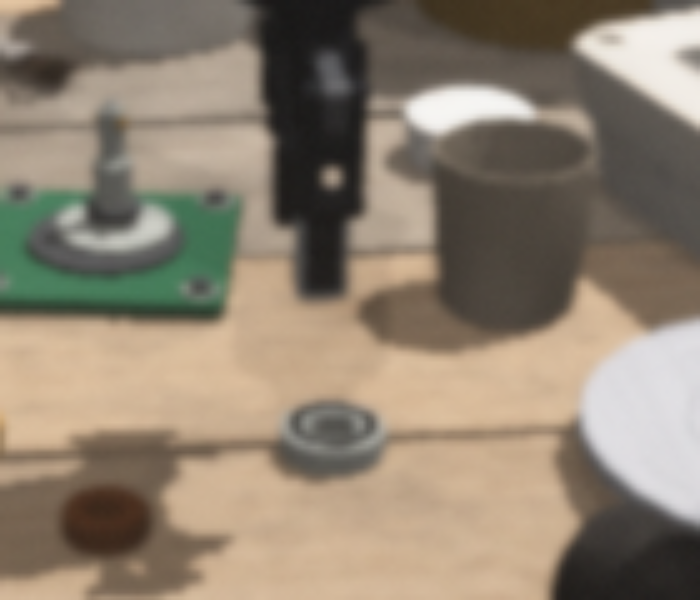

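The gripper hangs over the bearing, which is at crop (332,435), and its fingers line up along y. I descend and grasp.

Request:
play_rows(targets=[[0.25, 1.3, -1.5, 4, 0], [0.25, 1.3, -1.5, 7.5, 0], [0.25, 1.3, -1.5, 9.0, 0], [0.25, 1.3, -1.5, 9.4, 0], [0.25, 1.3, -1.5, 9.4, 0], [0.6, 1.3, -1.5, 9.4, 0], [0.6, 1.3, -1.5, 9.4, 0], [0.6, 1.3, -1.5, 9.4, 0], [0.6, 1.3, -1.5, 9.4, 0], [0.6, 1.3, -1.5, 9.4, 0]])

```text
clock: 3.2
eef_pos: [632.7, -125.4, 31.1]
tool_rot: [3.141, -0.003, -0.0]
force: [-2.8, 0.1, 6.2]
width: 43.6
gripper_force: 60.0
```

Run:
```python
from h import *
ims={}
for n in("side","top"):
    im,d=ctrl.get_image(n); ims[n]=im[:,:,::-1]
s=ctrl.read_state(); print(s['eef_pos'],s['force'],s['torque'],s['width'])
o=np.hstack([cv2.resize(ims['side'][230:310,330:400],(525,600)),cv2.resize(ims['top'][190:270,360:395],(262,600))]); cv2.imwrite('pics/c3.png',o)
```

```text
[ 632.6577484  -125.38788569   31.08351267] [-1.43180812  0.52292394  5.68611546] [ 0.17111206  0.37201287 -0.02147821] 43.450473862405204
```

View pics/c3.png

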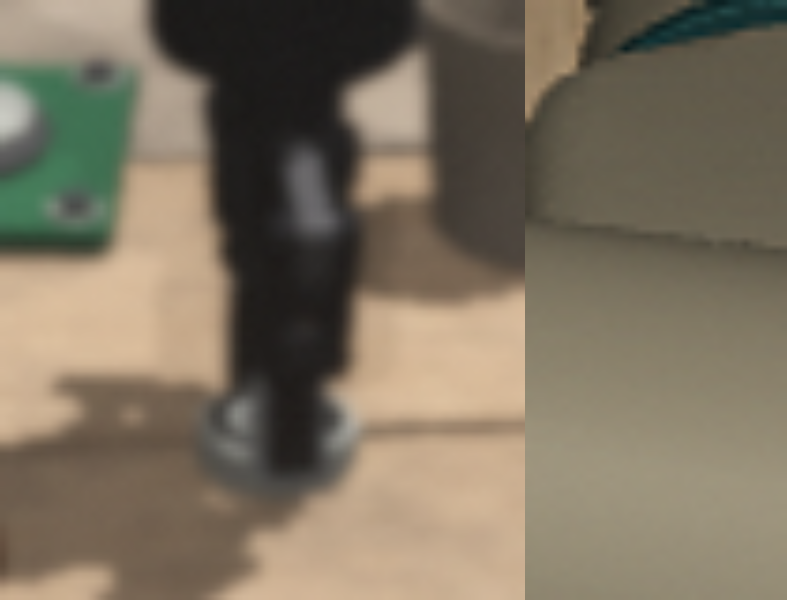

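Side crop: the finger is on the bearing at crop (290,440), about 2 mm toward +x of the ring's middle. I lift it and carry it over the spindle.

Request:
play_rows(targets=[[0.6, 0, 0, -3, 0], [0.6, 0, 0, -7, 0], [0.6, -2, -4, -10, 0], [0.6, -4, -8.5, -10, 0], [0.6, -6, -13, -10, 0], [0.6, -7.5, -17, -10, 0], [0.6, -8.2, -20.5, -10, 0], [0.6, -8.2, -20.9, -10, 0], [0.6, -8.2, -20.9, -10, 0], [0.6, -8.2, -20.9, -10, 0]])

```text
clock: 4.3
eef_pos: [550.3, 82.5, 129.2]
tool_rot: [3.141, -0.002, -0.002]
force: [0.4, 0.0, -1.7]
width: 43.3
gripper_force: 61.5
```

Run:
```python
from h import *
ims={}
for n in("side","top"):
    im,d=ctrl.get_image(n); ims[n]=im[:,:,::-1]
s=ctrl.read_state(); print(s['eef_pos'],s['force'],s['torque'],s['width'])
o=np.hstack([cv2.resize(ims['side'][195:275,280:360],(600,600)),cv2.resize(ims['top'][220:300,270:295],(188,600))]); cv2.imwrite('pics/c4.png',o)
```

```text
[550.17515881  81.95219379 128.87512497] [-0.56805523 -0.31520253 -0.71195099] [-0.02768409  0.00904752  0.05673388] 43.288630943696695
```

View pics/c4.png

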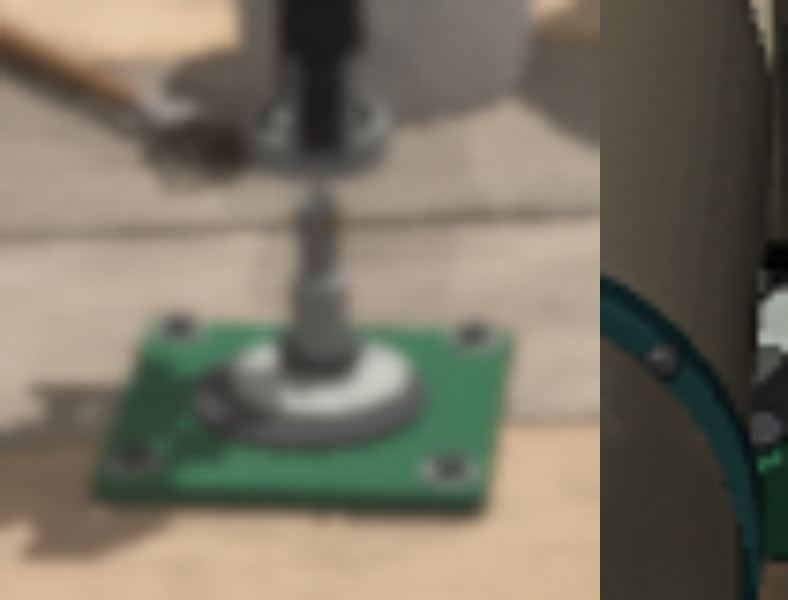

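Side crop: the bearing's middle is at column 316 and the nose at 318, so x is aligned. I lower it gently around the neck.

Request:
play_rows(targets=[[0.6, 0, -0.1, 1, 0], [0.6, 0, -0.1, 1.6, 0], [0.6, 0, -0.1, 2.0, 0], [0.6, 0, -0.1, 2.4, 0], [0.6, 0, -0.1, 2.7, 0], [0.6, 0, -0.1, 2.7, 0]])

```text
clock: 5.0
eef_pos: [549.3, 85.0, 100.9]
tool_rot: [3.141, 0.001, 0.0]
force: [0.9, -0.2, -1.9]
width: 43.5
gripper_force: 61.5
```

Request:
play_rows(targets=[[0.6, 0, 0, 0.4, 0], [0.6, 0, 0, 0.8, 0], [0.6, 0, 0, 1.2, 0], [0.6, 0, 0, 1.2, 0], [0.6, 0, 0, 1.2, 0]])

```text
clock: 5.5
eef_pos: [549.5, 85.0, 89.3]
tool_rot: [3.142, 0.0, 0.0]
force: [-0.4, -0.8, -1.2]
width: 43.7
gripper_force: 61.5
```

Run:
```python
from h import *
for i in range(3):
    s=ctrl.read_state(); print(np.round(s['eef_pos'],2),np.round(s['force'],2),np.round(s['torque'],2)); ctrl.get_image('top')
```

```text
[549.53  85.04  89.32] [-0.37 -0.81 -1.17] [ 0.05  0.03 -0.01]
[549.6   85.04  89.46] [-0.07  0.08 -0.86] [-0.06  0.03 -0.  ]
[549.68  85.07  89.55] [ 0.2   0.23 -1.54] [ 0.05 -0.03 -0.01]
```

Request:
play_rows(targets=[[0.6, 0.15, 0, 0, 0], [0.6, 0.3, 0, 0, 0], [0.6, 0.3, 0, 0, 0]])

```text
clock: 5.95
eef_pos: [552.8, 85.1, 89.5]
tool_rot: [-3.142, -0.0, -0.0]
force: [-0.8, 0.3, -1.4]
width: 43.4
gripper_force: 61.5
```

Request:
play_rows(targets=[[0.6, 0.1, 0, 0, 0], [0.6, 0.1, 0, 0, 0], [0.6, 0.1, 0, 0, 0]])

```text
clock: 6.25
eef_pos: [553.4, 85.1, 89.4]
tool_rot: [-3.142, 0.0, 0.0]
force: [-0.5, 0.3, -1.9]
width: 43.5
gripper_force: 61.5
```

Request:
play_rows(targets=[[0.6, 0.1, 0, 0, 0], [0.6, 0.15, 0, 0, 0], [0.6, 0.15, 0, 0, 0]])

```text
clock: 6.55
eef_pos: [553.9, 85.1, 89.2]
tool_rot: [3.142, 0.003, 0.0]
force: [-4.3, 0.6, -0.5]
width: 43.3
gripper_force: 61.6
```

Request:
play_rows(targets=[[0.6, -0.4, 0, 0, 0], [0.6, -0.75, 0, 0, 0], [0.6, -0.85, 0, 0, 0], [0.6, -0.9, 0, 0, 0], [0.6, -0.9, 0, 0, 0]])

```text
clock: 7.05
eef_pos: [546.6, 85.0, 89.6]
tool_rot: [-3.142, -0.001, -0.0]
force: [0.2, 0.4, -2.1]
width: 43.8
gripper_force: 61.5
```

Request:
play_rows(targets=[[0.6, -0.1, 0, 0, 0], [0.6, -0.15, 0, 0, 0], [0.6, -0.15, 0, 0, 0]])

```text
clock: 7.35
eef_pos: [546.2, 85.0, 89.7]
tool_rot: [-3.142, -0.004, -0.0]
force: [5.2, 0.2, -3.2]
width: 43.3
gripper_force: 61.3
```

Request:
play_rows(targets=[[0.6, 0.4, 0, 0, 0], [0.6, 0.54, -0.2, 0, 0], [0.6, 0.54, -0.35, 0, 0], [0.6, 0.54, -0.45, 0, 0], [0.6, 0.54, -0.45, 0, 0]])

```text
clock: 7.85
eef_pos: [549.4, 89.9, 89.3]
tool_rot: [-3.142, 0.001, 0.001]
force: [0.4, -0.2, -1.7]
width: 43.4
gripper_force: 61.6
```

Request:
play_rows(targets=[[0.6, 0.05, -0.1, 0, 0], [0.6, 0.05, -0.15, 0, 0], [0.6, 0.05, -0.15, 0, 0]])

```text
clock: 8.15
eef_pos: [550.0, 90.4, 89.4]
tool_rot: [3.141, 0.001, -0.0]
force: [-1.0, -1.6, -1.4]
width: 43.6
gripper_force: 61.6
```

Request:
play_rows(targets=[[0.6, 0, -0.05, 0, 0], [0.6, 0, -0.1, 0, 0], [0.6, 0, -0.1, 0, 0]])

```text
clock: 8.45
eef_pos: [550.0, 90.6, 89.3]
tool_rot: [3.14, 0.001, -0.001]
force: [-1.0, -4.5, -0.4]
width: 43.3
gripper_force: 61.7
```

Request:
play_rows(targets=[[0.6, 0, 0.4, 0, 0], [0.6, 0, 0.7, 0, 0], [0.6, 0, 0.85, 0, 0], [0.6, 0, 0.95, 0, 0], [0.6, 0, 0.95, 0, 0]])

```text
clock: 8.95
eef_pos: [550.6, 82.9, 89.5]
tool_rot: [-3.141, -0.0, 0.0]
force: [0.0, 0.0, -1.4]
width: 43.5
gripper_force: 61.6
```

Request:
play_rows(targets=[[0.6, 0, 0.1, 0, 0], [0.6, 0, 0.15, 0, 0], [0.6, 0, 0.15, 0, 0]])

```text
clock: 9.25
eef_pos: [550.6, 82.3, 89.5]
tool_rot: [-3.14, -0.0, 0.001]
force: [-0.5, 4.8, -2.2]
width: 43.7
gripper_force: 61.6
```

Request:
play_rows(targets=[[0.6, -0.05, -0.3, 0, 0], [0.6, -0.05, -0.5, 0, 0], [0.6, -0.05, -0.5, 0.2, 0], [0.6, -0.05, -0.5, 0.35, 0], [0.6, -0.05, -0.5, 0.5, 0], [0.6, -0.05, -0.5, 0.5, 0]])

```text
clock: 9.85
eef_pos: [549.7, 85.8, 84.1]
tool_rot: [3.141, 0.001, -0.0]
force: [-1.0, 0.1, -0.7]
width: 43.4
gripper_force: 61.6
```

Request:
play_rows(targets=[[0.6, 0.02, -0.05, 0, 0], [0.6, 0.02, -0.05, 0.15, 0], [0.6, 0.02, -0.05, 0.3, 0], [0.6, 0.02, -0.05, 0.4, 0], [0.6, 0.02, -0.05, 0.4, 0]])

```text
clock: 10.35
eef_pos: [550.0, 86.5, 80.2]
tool_rot: [3.142, 0.0, -0.0]
force: [-0.2, -0.4, -0.3]
width: 43.2
gripper_force: 61.6
```

Request:
play_rows(targets=[[0.6, 0, 0, 0.4, 0], [0.6, 0, 0, 0.8, 0], [0.6, 0, 0, 1.2, 0], [0.6, 0, 0, 1.6, 0], [0.6, 0, 0, 1.6, 0]])

```text
clock: 10.85
eef_pos: [549.9, 86.5, 63.8]
tool_rot: [3.141, 0.001, -0.0]
force: [0.0, -0.1, -1.1]
width: 43.5
gripper_force: 61.6
```

Request:
play_rows(targets=[[0.6, 0, 0, 0.15, 0], [0.6, 0, 0, 0.25, 0], [0.6, 0, 0, 0.3, 0], [0.6, 0, 0, 0.3, 0]])

```text
clock: 11.25
eef_pos: [550.2, 86.6, 61.5]
tool_rot: [-3.142, -0.0, -0.0]
force: [-0.0, 0.7, -1.5]
width: 43.2
gripper_force: 61.6
```

Request:
play_rows(targets=[[0.6, 0, 0, 0.1, 0], [0.6, 0, 0, 0.15, 0], [0.6, 0, 0, 0.15, 0]])

```text
clock: 11.55
eef_pos: [550.3, 86.6, 60.6]
tool_rot: [-3.141, -0.0, -0.0]
force: [-0.7, -0.8, 5.3]
width: 43.1
gripper_force: 62.4
```

The bearing is seated, with about 6 N on the contact. I release it and go to the spacer.

Request:
play_rows(targets=[[0.3, 0, 0, -0.05, 0], [0.25, 0, 0, -0.05, 0], [0.25, 0, 0, -0.05, 0], [0.25, 0, 0, -1.5, 0], [0.25, 0, 0, -5, 0], [0.25, 0, 0, -8, 0], [0.35, -2, 5, -8, 0], [0.4, -4, 10, -8, 0], [0.4, -6, 15, -8, 0], [0.4, -7.8, 18.8, -8, 0]])

```text
clock: 12.55
eef_pos: [473.4, -99.9, 141.1]
tool_rot: [3.141, -0.002, 0.0]
force: [0.5, -1.3, 0.1]
width: 51.3
gripper_force: 0.0
```

Request:
play_rows(targets=[[0.4, 0, 0, 3, 0], [0.4, 0, 0, 5, 0], [0.4, 0, 0, 5, 0], [0.4, 0, 0, 5, 0]])

```text
clock: 12.95
eef_pos: [473.9, -98.1, 90.6]
tool_rot: [-3.142, -0.0, 0.0]
force: [-0.3, -0.7, 0.4]
width: 51.6
gripper_force: 0.0
```

Run:
```python
from h import *
ims={}
for n in("side","top"):
    im,d=ctrl.get_image(n); ims[n]=im[:,:,::-1]
s=ctrl.read_state(); print(s['eef_pos'],s['force'],s['clock'],s['width'])
o=np.hstack([cv2.resize(ims['side'][215:295,260:360],(560,600)),cv2.resize(ims['top'][230:305,270:300],(240,600))]); cv2.imwrite('pics/c5.png',o)
```

```text
[474.572434   -97.97149902  91.09452352] [ 0.51380804 -0.41224132 -1.09631939] 13.05 51.44710296325606
```

View pics/c5.png

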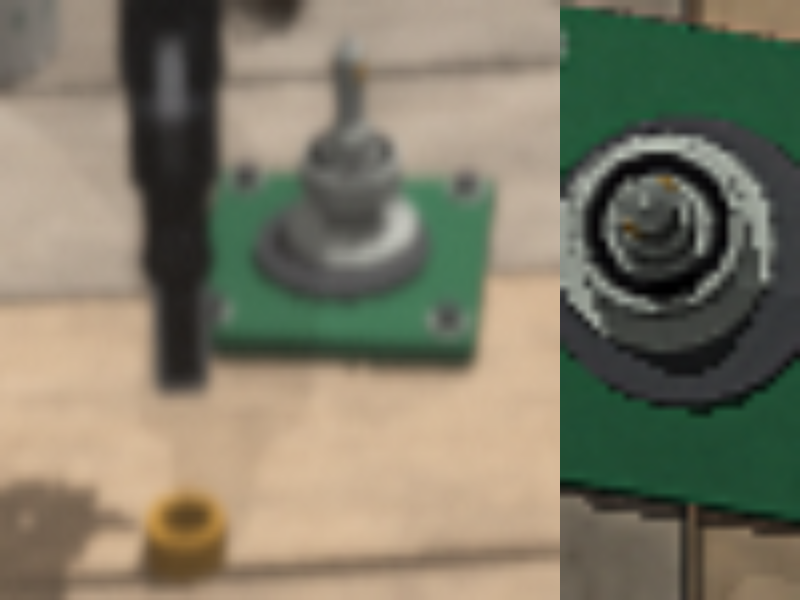

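Bearing seats on the spindle (side crop (350,170)). The spacer is at crop (187,530) under the fingers, so I descend.

Request:
play_rows(targets=[[0.4, -0.2, 0.4, 3, 0], [0.4, -0.2, 0.4, 5, 0], [0.4, -0.2, 0.4, 5.8, 0], [0.4, -0.2, 0.4, 5.8, 0], [0.7, -0.2, 0.4, 5.8, 0], [0.7, -0.2, 0.4, 5.8, 0], [0.7, -0.2, 0.4, 5.8, 0], [0.7, -0.2, 0.4, 5.8, 0], [0.7, -0.2, 0.4, 5.8, 0]])

```text
clock: 13.95
eef_pos: [472.5, -101.9, 33.2]
tool_rot: [-3.141, -0.002, 0.0]
force: [0.1, 1.2, 7.0]
width: 28.7
gripper_force: 59.1
```

Request:
play_rows(targets=[[0.7, 0, 0, -3, 0], [0.7, 0, 0, -7, 0], [0.7, 2, -4, -9.5, 0], [0.7, 4, -8.5, -9.5, 0], [0.7, 6, -13, -9.5, 0], [0.7, 7.2, -16.5, -9.5, 0], [0.7, 7.75, -18.8, -9.5, 0], [0.7, 7.75, -18.8, -9.5, 0], [0.7, 7.75, -18.8, -9.5, 0], [0.7, 7.75, -18.8, -9.5, 0]])

```text
clock: 14.95
eef_pos: [548.9, 84.3, 127.3]
tool_rot: [3.141, -0.0, -0.002]
force: [-0.7, -0.1, 0.0]
width: 28.7
gripper_force: 59.6
```

Run:
```python
from h import *
im,d=ctrl.get_image("side"); im=im[:,:,::-1]
s=ctrl.read_state(); print(s['eef_pos'],s['force'],s['clock'],s['width'])
cv2.imwrite('pics/c6.png',cv2.resize(im[195:275,280:360],(600,600)))
```

```text
[548.92006654  84.09736108 127.26421522] [-0.63696997  0.32532272 -1.08855275] 15.0 28.868421004753678
```

View pics/c6.png

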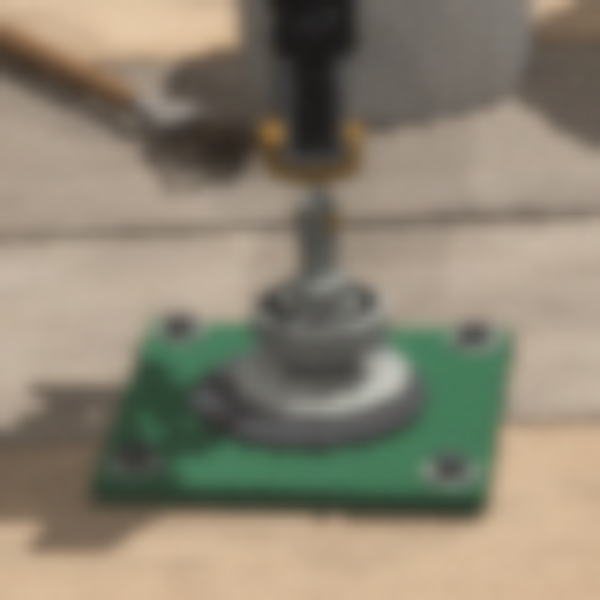

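The spacer's middle is at column 311 and should be near 316, so I correct by about +1.4 mm in x and lower it around the neck.

Request:
play_rows(targets=[[0.7, 0.14, -0.24, 0, 0], [0.7, 0.14, -0.24, 0.6, 0], [0.7, 0.14, -0.24, 1.2, 0], [0.7, 0.14, -0.24, 1.7, 0], [0.7, 0.14, -0.24, 2.2, 0], [0.7, 0.14, -0.24, 2.7, 0], [0.7, 0.14, -0.24, 3.2, 0], [0.7, 0.14, -0.24, 3.6, 0], [0.7, 0.14, -0.24, 3.6, 0]])

```text
clock: 15.9
eef_pos: [550.2, 88.2, 90.3]
tool_rot: [3.141, 0.001, -0.0]
force: [0.8, -0.5, -0.9]
width: 28.6
gripper_force: 59.6
```

Request:
play_rows(targets=[[0.7, 0, 0.17, 0, 0], [0.7, 0.2, 0.17, 0, 0], [0.7, 0.4, 0.17, 0, 0], [0.7, 0.4, 0.17, 0, 0]])

```text
clock: 16.3
eef_pos: [554.4, 86.4, 91.0]
tool_rot: [3.142, 0.001, -0.0]
force: [-1.4, 0.4, -0.1]
width: 28.8
gripper_force: 59.6
```

Request:
play_rows(targets=[[0.7, 0.1, 0, 0, 0], [0.7, 0.1, 0, 0, 0], [0.7, 0.1, 0, 0, 0]])

```text
clock: 16.6
eef_pos: [554.6, 86.5, 90.8]
tool_rot: [3.142, 0.002, 0.0]
force: [-4.2, -0.0, 1.1]
width: 28.9
gripper_force: 59.8
```

Request:
play_rows(targets=[[0.7, -0.4, 0, 0, 0], [0.7, -0.7, 0, 0, 0], [0.7, -0.9, 0, 0, 0], [0.7, -0.95, 0, 0, 0], [0.7, -0.95, 0, 0, 0]])

```text
clock: 17.1
eef_pos: [546.6, 86.6, 91.1]
tool_rot: [-3.141, -0.001, 0.0]
force: [1.2, 0.0, -1.1]
width: 29.0
gripper_force: 59.5
```

Request:
play_rows(targets=[[0.7, 0.25, 0, 0, 0], [0.7, 0.4, 0, 0, 0], [0.7, 0.4, 0, 0, 0], [0.7, 0.4, 0, 0.2, 0], [0.7, 0.4, 0, 0.4, 0], [0.7, 0.4, 0, 0.5, 0], [0.7, 0.4, 0, 0.5, 0]])

```text
clock: 17.8
eef_pos: [549.8, 86.5, 85.7]
tool_rot: [3.142, 0.001, -0.0]
force: [0.1, 0.5, -0.6]
width: 28.8
gripper_force: 59.6
```

Bottom is at about 52.5 with no load. I centre it slightly and go on; the spacer's seat is at TCP ≈ 77.

Request:
play_rows(targets=[[0.7, 0.05, 0, 0, 0], [0.7, 0.05, 0, 0.15, 0], [0.7, 0.05, 0, 0.3, 0], [0.7, 0.05, 0, 0.45, 0], [0.7, 0.05, 0, 0.6, 0], [0.7, 0.05, 0, 0.7, 0], [0.7, 0.05, 0, 0.7, 0]])

```text
clock: 18.5
eef_pos: [550.5, 86.5, 78.8]
tool_rot: [3.142, 0.0, 0.0]
force: [-1.5, -0.0, -0.0]
width: 28.7
gripper_force: 59.6
```

Request:
play_rows(targets=[[0.7, -0.01, 0, 0.1, 0], [0.7, -0.02, 0, 0.2, 0], [0.7, -0.02, 0, 0.25, 0], [0.7, -0.02, 0, 0.25, 0]])

```text
clock: 18.9
eef_pos: [550.5, 86.5, 76.8]
tool_rot: [-3.141, -0.0, -0.0]
force: [-1.2, 1.0, 5.5]
width: 29.1
gripper_force: 60.2
```

The spacer seats at the expected height. I release it and go to the red collar.

Request:
play_rows(targets=[[0.4, 0, 0, -0.05, 0], [0.4, 0, 0, -0.05, 0], [0.4, 0, 0, -0.05, 0], [0.4, 0, 0, -1.5, 0], [0.4, 0, 0, -5, 0], [0.4, 0, 0, -7, 0], [0.4, -1, 5, -7, 0], [0.4, -2, 10, -7, 0], [0.4, -3, 15, -7, 0], [0.4, -4, 20, -7, 0]])

```text
clock: 19.9
eef_pos: [510.9, -111.3, 147.6]
tool_rot: [3.141, -0.001, 0.001]
force: [1.6, -0.4, 0.2]
width: 51.2
gripper_force: 0.0
```

Request:
play_rows(targets=[[0.4, -0.5, 5, 0, 0], [0.4, -1, 10, 1, 0], [0.4, -1.5, 14, 3, 0], [0.4, -1.6, 16, 5, 0], [0.4, -1.6, 16, 5, 0], [0.4, -1.6, 16, 5, 0]])

```text
clock: 20.5
eef_pos: [495.0, -269.3, 96.8]
tool_rot: [-3.141, 0.0, -0.001]
force: [-0.2, 0.6, 0.6]
width: 51.1
gripper_force: 0.0
```

Run:
```python
from h import *
ims={}
for n in("side","top"):
    im,d=ctrl.get_image(n); ims[n]=im[:,:,::-1]
s=ctrl.read_state(); print(s['eef_pos'],s['force'],s['clock'],s['width'])
o=np.hstack([cv2.resize(ims['side'][220:350,265:365],(460,600)),cv2.resize(ims['top'][230:300,265:305],(340,600))]); cv2.imwrite('pics/c7.png',o)
```

```text
[ 496.10932207 -267.9114408    97.41245559] [-0.05588514  0.02422894  1.11020529] 20.6 51.58215903963818
```

View pics/c7.png

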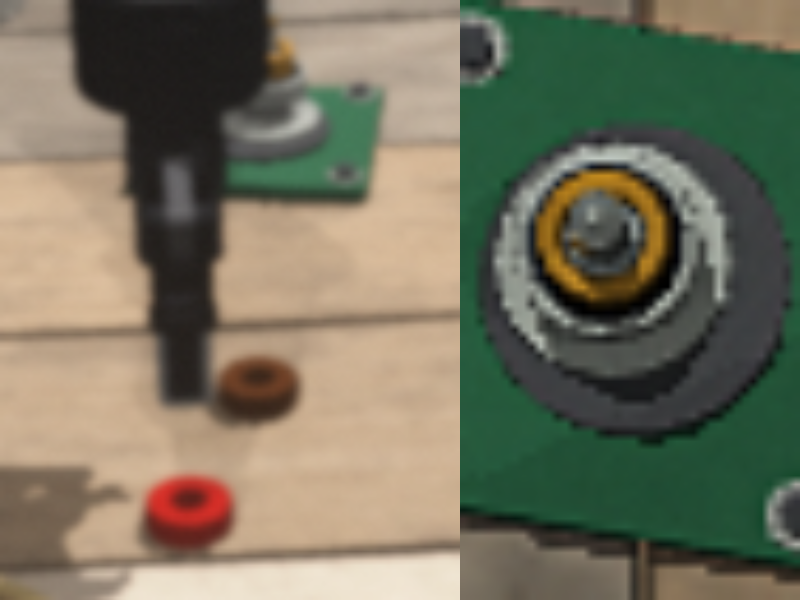

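Spacer on the spindle (top crop (605,235)); the red collar is under the fingers at crop (190,510), and the brown ring is clear of it at (258,388). I grasp the collar.

Request:
play_rows(targets=[[0.4, -0.12, 0.65, 2, 0], [0.4, -0.12, 0.65, 5, 0], [0.4, -0.12, 0.65, 6.2, 0], [0.4, -0.12, 0.65, 6.4, 0], [0.4, -0.12, 0.65, 6.4, 0], [0.7, -0.12, 0.65, 6.4, 0], [0.7, -0.12, 0.65, 6.4, 0], [0.7, -0.12, 0.65, 6.4, 0], [0.7, -0.12, 0.65, 6.4, 0], [0.7, -0.12, 0.65, 6.4, 0]])

```text
clock: 21.6
eef_pos: [494.9, -276.1, 34.3]
tool_rot: [3.141, -0.002, 0.001]
force: [-1.0, 1.1, 6.9]
width: 31.6
gripper_force: 58.8
```

Request:
play_rows(targets=[[0.7, 0, 0, -3, 0], [0.7, 0, 0, -7, 0], [0.7, 0.7, -4.5, -9.5, 0], [0.7, 1.4, -9, -9.5, 0], [0.7, 2.1, -13.8, -9.5, 0], [0.7, 2.8, -18.6, -9.5, 0], [0.7, 3.5, -23.4, -9.5, 0], [0.7, 4.3, -28, -9.5, 0], [0.7, 5, -32.5, -9.5, 0], [0.7, 5.5, -35, -9.5, 0]])

```text
clock: 22.6
eef_pos: [549.3, 79.4, 128.3]
tool_rot: [-3.139, -0.001, 0.005]
force: [0.4, -0.4, -0.3]
width: 31.8
gripper_force: 59.5
```

Request:
play_rows(targets=[[0.7, 0, -0.6, 0, 0], [0.7, 0.05, -0.8, 0, 0], [0.7, 0.05, -0.8, 0, 0], [0.7, 0.05, -0.8, 0, 0]])

```text
clock: 23.0
eef_pos: [549.4, 79.7, 127.8]
tool_rot: [3.141, -0.0, -0.003]
force: [-0.1, -1.1, -0.6]
width: 31.6
gripper_force: 59.5
```

Run:
```python
from h import *
im,d=ctrl.get_image("side"); im=im[:,:,::-1]
s=ctrl.read_state(); print(s['eef_pos'],s['force'],s['clock'],s['width'])
c=cv2.resize(im[195:275,280:360],(600,600),interpolation=cv2.INTER_CUBIC); cv2.imwrite('pics/c8.png',c)
h=cv2.cvtColor(c,cv2.COLOR_BGR2HSV); m=((h[...,0]<6)|(h[...,0]>174))&(h[...,1]>170)
ys,xs=np.nonzero(m); print('red cols',xs.min(),xs.max(),(xs.min()+xs.max())/2,ys.min(),ys.max())
c=cv2.resize(cv2.imread('pics/c6.png'),(600,600)); h=cv2.cvtColor(c,cv2.COLOR_BGR2HSV); m=(h[...,0]>15)&(h[...,0]<28)&(h[...,1]>130); m[:100]=0;m[200:]=0;m[:,:240]=0
ys,xs=np.nonzero(m); print('spacer cols',xs.min(),xs.max(),(xs.min()+xs.max())/2)
```

```text
[549.39931174  79.81190012 127.71591919] [ 0.36006437  0.11538827 -0.4266546 ] 23.05 31.779154327861374
red cols 256 362 309.0 128 161
spacer cols 260 277 268.5
```

Request:
play_rows(targets=[[0.7, 0.1, -0.3, 0, 0], [0.7, 0.22, -0.6, 0, 0], [0.7, 0.22, -0.67, 0, 0], [0.7, 0.22, -0.67, 0, 0], [0.7, 0.22, -0.67, 0, 0]])

```text
clock: 23.55
eef_pos: [551.6, 88.6, 127.4]
tool_rot: [3.141, 0.0, 0.0]
force: [-0.1, 0.3, -0.6]
width: 31.7
gripper_force: 59.5
```

Request:
play_rows(targets=[[0.7, 0, 0.2, 0, 0], [0.7, 0, 0.2, 0, 0], [0.7, 0, 0.2, 0.3, 0], [0.7, 0, 0.2, 0.6, 0], [0.7, 0, 0.2, 0.8, 0], [0.7, 0, 0.2, 0.8, 0]])

```text
clock: 24.15
eef_pos: [551.3, 86.6, 119.0]
tool_rot: [3.141, 0.001, 0.0]
force: [0.1, 0.0, -0.1]
width: 31.6
gripper_force: 59.5
```

Run:
```python
from h import *
im,d=ctrl.get_image("side"); im=im[:,:,::-1]
s=ctrl.read_state(); print(s['eef_pos'],s['force'],s['clock'],s['width'])
c=cv2.resize(im[195:275,280:360],(600,600),interpolation=cv2.INTER_CUBIC); cv2.imwrite('pics/c8.png',c)
h=cv2.cvtColor(c,cv2.COLOR_BGR2HSV); m=((h[...,0]<6)|(h[...,0]>174))&(h[...,1]>170)
ys,xs=np.nonzero(m); print('red cols',xs.min(),xs.max(),(xs.min()+xs.max())/2,ys.min(),ys.max())
```

```text
[551.48386413  86.59054616 119.17436269] [ 0.44524321 -0.02632901 -0.31939035] 24.2 31.786488880568253
red cols 268 284 276.0 148 184
```

View pics/c8.png

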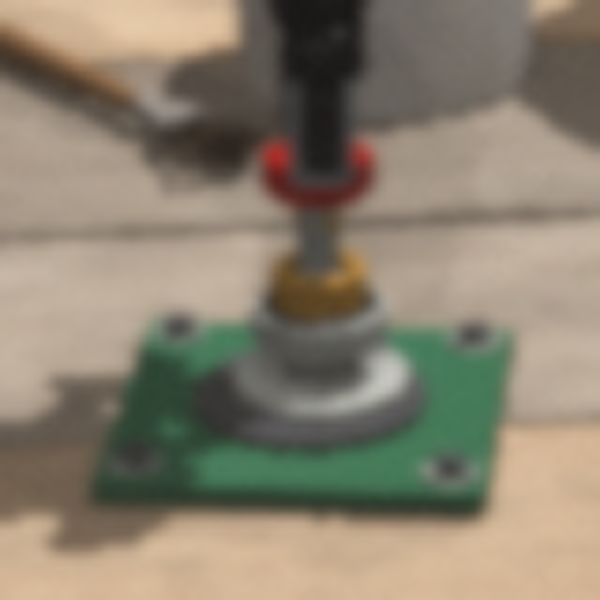

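Collar's middle is at column 318.5 and the neck at 319, so it is aligned. I lower it slowly over the nose.

Request:
play_rows(targets=[[0.7, 0, 0, 0.1, 0], [0.7, 0, 0, 0.2, 0], [0.7, 0, 0, 0.35, 0], [0.7, 0, 0, 0.35, 0]])

```text
clock: 24.6
eef_pos: [551.5, 86.6, 115.8]
tool_rot: [3.142, 0.0, 0.0]
force: [0.3, 0.1, -1.3]
width: 31.6
gripper_force: 59.5
```

Request:
play_rows(targets=[[0.7, 0, 0, 0.1, 0], [0.7, 0, 0, 0.2, 0], [0.7, 0, 0, 0.25, 0], [0.7, 0, 0, 0.25, 0]])

```text
clock: 25.0
eef_pos: [551.6, 86.6, 113.4]
tool_rot: [3.142, 0.0, -0.0]
force: [0.4, -0.2, 0.6]
width: 31.8
gripper_force: 59.5
```

Request:
play_rows(targets=[[0.7, 0.1, 0, 0.05, 0], [0.7, 0.15, 0, 0.1, 0], [0.7, 0.15, 0, 0.1, 0]])

```text
clock: 25.3
eef_pos: [552.4, 86.6, 112.3]
tool_rot: [3.142, 0.002, -0.0]
force: [-2.7, 0.7, 2.1]
width: 31.5
gripper_force: 59.7
```

Request:
play_rows(targets=[[0.7, -0.15, 0, 0, 0], [0.7, -0.3, 0, 0, 0], [0.7, -0.3, 0, 0, 0]])

```text
clock: 25.6
eef_pos: [550.3, 86.7, 112.6]
tool_rot: [-3.142, -0.001, -0.0]
force: [-0.8, -0.1, -1.2]
width: 31.2
gripper_force: 59.5
```

Request:
play_rows(targets=[[0.7, 0.08, 0, 0, 0], [0.7, 0.08, 0, 0.1, 0], [0.7, 0.08, 0, 0.2, 0], [0.7, 0.08, 0, 0.3, 0], [0.7, 0.08, 0, 0.4, 0], [0.7, 0.08, 0, 0.4, 0]])

```text
clock: 26.2
eef_pos: [551.2, 86.7, 108.7]
tool_rot: [-3.141, -0.001, -0.0]
force: [0.2, 0.5, 2.2]
width: 31.5
gripper_force: 59.9
```

Request:
play_rows(targets=[[0.7, 0, 0, 0.1, 0], [0.7, 0, 0, 0.2, 0], [0.7, 0, 0, 0.3, 0], [0.7, 0, 0, 0.4, 0], [0.7, 0, 0, 0.4, 0]])

```text
clock: 26.7
eef_pos: [550.9, 86.7, 104.1]
tool_rot: [-3.142, 0.0, 0.0]
force: [0.4, 1.3, 1.3]
width: 31.8
gripper_force: 59.7
```

Request:
play_rows(targets=[[0.7, 0.01, 0, 0.2, 0], [0.7, 0.02, 0, 0.4, 0], [0.7, 0.02, 0, 0.6, 0], [0.7, 0.02, 0, 0.8, 0], [0.7, 0.02, 0, 0.9, 0], [0.7, 0.02, 0, 0.9, 0]])

```text
clock: 27.3
eef_pos: [550.7, 86.7, 94.8]
tool_rot: [3.142, 0.001, 0.0]
force: [0.3, 0.7, -1.4]
width: 31.6
gripper_force: 59.6
```

Request:
play_rows(targets=[[0.7, 0, 0, 0.1, 0], [0.7, 0, 0, 0.2, 0], [0.7, 0, 0, 0.25, 0], [0.7, 0, 0, 0.25, 0]])

```text
clock: 27.7
eef_pos: [550.9, 86.5, 92.7]
tool_rot: [3.141, 0.0, -0.0]
force: [1.1, 0.4, -0.1]
width: 31.5
gripper_force: 59.7
```

Request:
play_rows(targets=[[0.7, 0, 0, 0.1, 0], [0.7, 0, 0, 0.15, 0], [0.7, 0, 0, 0.15, 0]])

```text
clock: 28.0
eef_pos: [551.2, 86.5, 91.8]
tool_rot: [-3.142, -0.0, -0.0]
force: [-1.6, -0.2, 5.0]
width: 31.7
gripper_force: 60.5
```

Request:
play_rows(targets=[[0.7, 0, 0, 0.1, 0], [0.7, 0, 0, 0.12, 0], [0.7, 0, 0, 0.12, 0]])

```text
clock: 28.3
eef_pos: [551.3, 86.5, 90.9]
tool_rot: [-3.141, -0.001, -0.0]
force: [-1.6, -0.8, 7.5]
width: 31.3
gripper_force: 60.9
```

Request:
play_rows(targets=[[0.7, 0, 0, -0.15, 0], [0.7, 0, 0, -0.17, 0], [0.4, 0, 0, -0.17, 0], [0.4, 0, 0, -0.17, 0], [0.4, 0, 0, -0.17, 0], [0.4, 0, 0, -1.5, 0], [0.4, 0, 0, -5, 0], [0.4, 0, 0, -8, 0], [0.3, -1, 5, -10, 0], [0.2, -3, 10, -10, 0]])

```text
clock: 29.3
eef_pos: [527.1, -5.5, 193.3]
tool_rot: [-3.142, -0.008, 0.005]
force: [0.3, -1.7, -0.5]
width: 68.5
gripper_force: 0.0
```

Request:
play_rows(targets=[[0.2, -2, 5, 0, 0], [0.2, -4, 10, 0, 0], [0.2, -4, 12, 0, 0], [0.2, -4, 12, 0, 0], [0.2, -4, 12, 0, 0]])

```text
clock: 29.8
eef_pos: [484.3, -126.1, 190.7]
tool_rot: [-3.141, -0.001, -0.002]
force: [1.1, 0.7, -0.4]
width: 68.3
gripper_force: 0.0
```

Run:
```python
from h import *
ims={};D={}
for n in("side","top"):
    im,D[n]=ctrl.get_image(n); ims[n]=im[:,:,::-1]
s=ctrl.read_state(); print(s['eef_pos'],s['force'],s['clock'],s['width'])
o=np.hstack([cv2.resize(ims['side'][200:270,290:360],(400,400),interpolation=cv2.INTER_CUBIC),cv2.resize(ims['top'][230:290,260:320],(400,400),interpolation=cv2.INTER_CUBIC)]); cv2.imwrite('pics/c9.png',o)
```

```text
[ 484.56255226 -124.27683896  190.2591482 ] [-0.37182626  0.72755852  0.31866078] 29.9 68.53778839110939
```

View pics/c9.png

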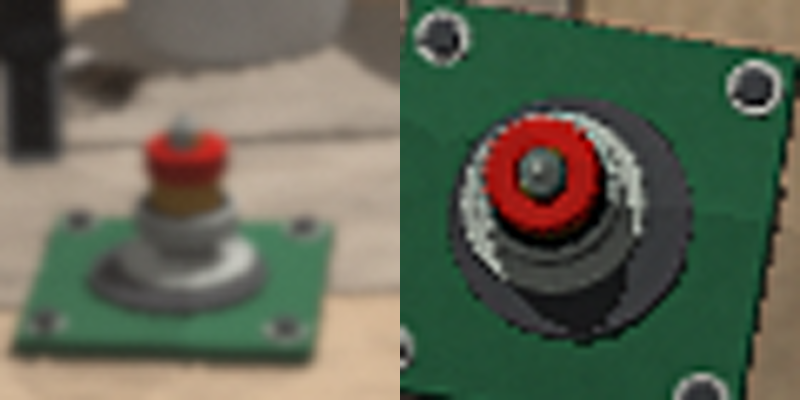

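The side crop shows collar, spacer and bearing stacked flat. The nose stands about 15 mm above the collar, matching the 14.5 mm expected. The gripper is clear of everything, so I hand in.

```bash
python3 -c "
from cell import ctrl
print(ctrl.finish_job())"
```

```text
the job is handed in; nothing more can be done
None
```

The spindle is back together (bearing, then spacer, then red collar pressed home under the balls), with force readings staying under 8 N, everything let go, and the job handed in at about 30 s; I judged the collar's click from its final height and the last picture, not by pulling on it.

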